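# Fit a drive pulley and hold its circlip spread at the groove

## Task

Put the drive pulley, flange down, over the upright spindle so that it sits fully home on the spindle's shoulder, and let go of it. Then take the circlip pliers by their two handles, squeeze them to their stop so that the clip on their tips is spread, and bring the spread clip down over the spindle's tip until it is round the groove above the pulley. Finish there, still holding the pliers squeezed, level and still, with the clip not resting on or leaning against anything; leave the petri dish and the small white box where they are.

Things in the scene. Friction and masses are not known exactly. Their poses are not given: they have to be found in the camera images.
- pulley_center (a point): Bare aluminium pulley, loose (about 80 g), standing flange down: flange 54 mm across and 5 mm thick, above it a round ribbed hub 38 mm across (40 over the ribs, which are only for looks), 20 mm tall in all, plain through bore of 22 mm. This point is on its axis, half-way up (10 mm above its underside); z up. Grip it round the hub.
- spindle_shoulder (a point): Fixed fixture: aluminium base plate 80 x 80 x 12 mm, on it a round grey bearing housing (54 mm across at the foot, 42 mm higher up) with an upright steel spindle. This point is on the spindle's axis, on the shoulder (28 mm across, 50 mm above the worktop) where the pulley's underside comes to sit. z up.
- spindle_groove (a point): Point on the spindle's axis half-way up its groove, 30.5 mm above the shoulder. The spindle is 19 mm across above the shoulder; the groove is a neck 15 mm across and 9 mm tall (26 to 35 mm above the shoulder, so 6 to 15 mm above a seated pulley).
- spindle_tip (a point): Point on the spindle's axis at its top end, 47 mm above the shoulder; the last 7 mm taper from 19 to 12 mm across.
- pliers_grip (a point): Mid-way between the two straight grey handles of the circlip pliers, at the middle of their length and 12 mm above the pliers' underside. x points along the pliers to the clip, y to the left handle, z up. Each handle is 58 mm long, 24 mm tall, 9 mm thick; over their outer faces they measure about 45 mm here when free (51 mm at their rear ends), 32 mm with parallel faces at the stop.
- pliers_clip (a point): Centre of the clip: 117 mm ahead of pliers_grip along the pliers' x, at the same height, moving rigidly with the pliers. The clip is a ring of 3.5 mm bare steel wire lying flat, axis along z (its halves staggered 1.8 mm up and down). Spread, its opening is round, 26 mm across; free, it is closed to about 16 mm across y and cannot pass the spindle.
- pliers_left (a joint): Angle of the left handle and jaw, rad: 0 free, clip closed; 0.10 squeezed to the stop, clip fully spread. The right one follows equally. A spring resists, about 4 N at the start and 7 N at the stop at the middle of the handles; gripping harder against the stop does no harm.
- petri_dish: Bystander: loose clear petri dish, 57 mm across, 14 mm tall; origin at the centre of its underside.
- coverslip_box: Bystander: loose small white box, 28 x 28 x 14 mm; origin at the centre of its underside.
- pulley: The same pulley; origin at the centre of its underside.
- pliers: Small steel circlip pliers, loose (about 150 g), lying flat, a wire clip on their tips. Origin on the pivot's axis at the underside, 65 mm ahead of pliers_grip; axes as there. The pivot is 17 mm across, 3 to 22 mm above the underside; the jaws ahead of it lie 7 to 17 mm above the underside. Both handles turn equally about the pivot.
- spindle: The same spindle fixture; origin on the spindle's axis on the worktop.
Not all that is in view belongs to the job. Of the things like the pulley, leave any that is black or pink; of the rest the smaller one is meant.

How it is judged:
On the way, in this order (a step that is already met when the one before it is completed fails the run):
1. the pulley sits on the spindle's shoulder and is let go (horizontal distance between pulley_center and spindle_shoulder below 0.003 m and z of pulley_center in the frame of spindle_shoulder between 0.007 and 0.0125 m and angle between pulley_center's own z axis and vertical below 0.08 rad and contact force between pulley and the fingers below 0.2 N), for 0.2 s.
2. the clip, spread, is over the spindle's tip (value of joint pliers_left above 0.085 rad and z of pliers_clip in the frame of spindle_tip above 0 m and horizontal distance between pliers_clip and spindle_tip below 0.02 m), for 0.05 s.
At the end, for the whole second after the job is handed in: Pulley let go on the shoulder (3 mm off axis, 2.5 mm high, 0.08 rad tilt at most). Fingers hold the pliers with over 4 N, joint over 0.085; clip within 4.5 mm of the axis and of the groove's middle; pliers still, tilt under 0.1 rad, pressing under 3 N on the spindle, 0.5 N on the pulley (all of step 1 and value of joint pliers_left above 0.085 rad and horizontal distance between pliers_clip and spindle_groove below 0.0045 m and z of pliers_clip in the frame of spindle_groove between -0.0045 and 0.0045 m and angle between pliers_clip's own z axis and vertical below 0.1 rad and contact force between the fingers and pliers above 4 N and contact force between pliers and spindle below 3 N and contact force between pliers and pulley below 0.5 N and linear speed of pliers below 0.02 m/s); the arm keeps its last pose, push and grip.
It fails at once if the petri dish or the small white box is pushed more than 3 cm (distance of any of petri_dish, coverslip_box from where it was at the start of the episode above 0.03 m).
It also fails if it takes over 53 s, if anything falls off the work surface, if the arm or the gripper's body presses on something with over 40 N, if the wrist force passes 120 N, or if a joint passes its speed limit or range.

## Robot

A 6-joint arm with a two-finger parallel gripper is mounted at the origin on a cart in front of the work surface, level with it; the furniture and walls round the work are solid. World frame = base frame: x ahead of the robot, y to its left, z up, the work surface at z = 0. Lengths are in m, angles in rad, forces in N, time in s.
With the tool pointing down it reaches from about 0.325 to 0.85 m from the base axis. Payload 15.5 kg.
Tool frame: the origin (TCP) lies between the finger pads; the fingertips stand 19 mm ahead of it and the grasp point (between the pads) is the TCP; z points along the fingers, y is the line along which they close (so a half turn about z gives the same grasp; the last joint's range is limited). The gripper opens to 91 mm and grips with 3 to 60 N. Pads are 32 mm wide; open, the fingers measure 118 mm over their backs; the gripper's body (76 mm by 178 mm) begins 60 mm behind the grasp point.
Start: joints at [1.242, 0.494, 1.345, -0, 1.302, -0.096], TCP at [0.145, 0.608, 0.233] pointing down, gripper open.
Joint ranges: [-2.91, 2.91], [-0.82, 2.16], [0.22, 2.67], [-1.22, 4.37], [0.12, 2.79], [-3.08, 3.08]. Speed limits (rad/s): [1.89, 1.89, 2.57, 3.01, 3.01, 3.01].

## Interface

Orientations are given as [roll, pitch, yaw] about the fixed x, y, z axes, in that order (R = Rz(yaw) Ry(pitch) Rx(roll)).
In Python, from cell import status, imaging, order gives the robot as it stands. The module is installed in compiled form; this text tells all that it offers.
- The arm moves only by the tool arm_command, never from a script. Its argument "steps" is a list of rows, each a list of 4 numbers: the shift along the tool's x, y, z normalised to -1 to 1, where 1 is 40 mm, then the turn about the tool's z normalised to -1 to 1, where 1 is 5 degrees. A call has 1 to 12 rows; each row shifts and turns the commanded pose from where the row before left it, along the tool's axes as they then stand; what a row does not reach is not made up. A row lasts 1/10 s, in which the tool goes at most 50 mm and 8.59 degrees, less where a joint would pass 70% of its speed; a pose out of reach is approached as far as the arm can. A call with a number of a shift or a turn outside -1 to 1 is refused whole. A call with a gripper value outside its range is refused whole. "jaw" is the opening, from -1 (shut) to 1 (fully open), set as the call begins (left out, the last holds). The fingers move at their own pace and stop on an object; "squeeze" is the grip in N (left out, the last holds). Time passes only in rows, so rows that do not move let the fingers close. It gives the time, the measured TCP pose, the force, the opening and the grip force at its end, in the units of the state.
- status.observe(): the state, without advancing time (a new reading comes with each control period).
- imaging.grab_frame(name): name is "scene" or "top" or "wrist"; returns (picture, depth): 480x640x3 uint8, red, green, blue; 480x640 float32, m along the optical axis (not along the pixel's ray), 0 where there is no reading.
- imaging.camera_params(name): a dict with "intrinsics" (3x3 intrinsics, pixels), "dist" ([k1, k2, p1, p2, k3] as OpenCV has them; the pictures are not rectified), "camera_from_world" (4x4, takes a point from world to camera coordinates); the wrist camera has in their place "mount" (4x4, takes a point from camera to tool coordinates, whose origin is the TCP and whose axes are the flange's). Camera axes: x right, y down, z forward; pixel columns grow to the right and rows downward; lengths in m; the calibration is good to about 2 mm. A picture is of the moment at which its call begins: read the wrist's pose just before it. camera_params takes no time and is no camera call.
- order.finish_job(): hands the job in; it is judged then, once.
The state is a dict: "t": time; "joint_positions": joint angles; "joint_vel": joint speeds; "effort": joint torques, N m; "tool_pos": TCP position; "tcp_rot": TCP orientation; "force": force on the tool from outside, world axes, zero at the start; "torque": the same for the moment, N m; "width": opening from 0.0 (shut) to 1.0 (fully open); "gripper_force": force on a finger pad.
Only numpy, scipy, OpenCV 4.12 (cv2) and the standard library are available. Lean on these libraries where they do the work, as an engineer would, in place of code of your own. Each camera call takes 0.05 s, during which the arm holds its last target. There are 200 camera calls.

## Working session

There is one attempt and no reset: what is moved stays moved. The work goes in short steps, Python scripts to look and compute and a tool call to move; the robot and the scene stay as the last step left them, time stands still between calls to the robot, and variables do not carry over. Pictures are saved under pics/ and viewed, at most 10 in all, crops included, and the job is handed in when it is done.

Besides the shell and the picture viewer there is one more tool, called after ">>>" in YAML: its name, and indented under it one key for each argument. arm_command: Moves the arm, as the interface text tells. Scaled input: -1 to 1 covers 40 mm each way for a shift and 5 degrees each way for a turn. Its arguments: {"type":"object","properties":{"steps":{"type":"array","items":{"type":"array","items":{"type":"number","minimum":-1,"maximum":1}}},"jaw":{"type":"number"},"squeeze":{"type":"number"}},"required":["steps"]}

```bash
mkdir -p pics
cat > h.py <<'E'
import numpy as np, cv2
from cell import status, imaging, order
from scipy.spatial.transform import Rotation as R
def grab(n):
    s=status.observe(); p,d=imaging.grab_frame(n); c=imaging.camera_params(n)
    if n=="wrist":
        T=np.eye(4);T[:3,:3]=R.from_euler('xyz',s["tcp_rot"]).as_matrix();T[:3,3]=s["tool_pos"]
        M=T@np.array(c["mount"])
    else: M=np.linalg.inv(np.array(c["camera_from_world"]))
    return p,d,np.array(c["intrinsics"]),np.array(c["dist"]),M
def ray(uv,K,D,M,z):
    q=cv2.undistortPoints(np.array(uv,float).reshape(-1,1,2),K,D)[:,0]
    v=np.c_[q,np.ones(len(q))]@M[:3,:3].T
    return M[:3,3]+v*((z-M[2,3])/v[:,2])[:,None]
def cloud(d,K,D,M):
    h,w=d.shape;g=np.stack(np.meshgrid(np.arange(w),np.arange(h)),-1).reshape(-1,1,2).astype(float)
    q=cv2.undistortPoints(g,K,D)[:,0];z=d.reshape(-1,1)
    return (np.c_[q*z,z]@M[:3,:3].T+M[:3,3]).reshape(h,w,3)
def save(n,p): cv2.imwrite(f"pics/{n}.png",p[:,:,::-1])
E
python3 - <<'E'
from h import *
for n in("top","scene"):
    p,d,K,D,M=grab(n);save(n+"0",p);np.savez(n,p=p,d=d,K=K,D=D,M=M);print(n,M.round(3).tolist(),K[0,0])
s=status.observe();print(s)
print(imaging.camera_params("wrist")["mount"])
E
```

```text
top [[-0.028, -0.983, 0.181, 0.393], [-1.0, 0.027, -0.005, 0.155], [0.0, -0.181, -0.983, 0.903], [0.0, 0.0, 0.0, 1.0]] 433.5016066879781
scene [[0.673, -0.482, 0.561, 0.008], [-0.74, -0.448, 0.502, -0.362], [0.01, -0.753, -0.658, 0.751], [0.0, 0.0, 0.0, 1.0]] 479.4362942095795
{'t': 0.1, 'joint_positions': array([ 1.24149702e+00,  4.94132693e-01,  1.34605103e+00,  9.05043395e-06,
        1.30248441e+00, -9.54950633e-02]), 'joint_vel': array([-0.00066788,  0.00029298, -0.00217917, -0.00103434, -0.00015971,
       -0.00095697]), 'effort': array([ 2.17685054e-03, -8.80234051e+01, -3.82544303e+01,  7.06119742e-02,
        4.81825147e-02, -1.71645286e-05]), 'tool_pos': array([0.14469114, 0.60770498, 0.23239678]), 'tcp_rot': array([-3.14052290e+00, -1.11231579e-04,  2.90778595e+00]), 'force': array([-0.00296317,  0.15296483,  0.59233068]), 'torque': array([-0.01072037,  0.01326589,  0.00112503]), 'gripper_force': 0.0, 'width': 1.0004957159661645}
[[-3.24034916e-04 -9.60306467e-01 -2.78946921e-01  7.95352052e-02]
 [ 9.99999912e-01 -3.85674726e-04  1.66092695e-04  1.99875508e-04]
 [-2.67082666e-04 -2.78946842e-01  9.60306507e-01 -1.51752439e-01]
 [ 0.00000000e+00  0.00000000e+00  0.00000000e+00  1.00000000e+00]]
```

View pics/top0.png

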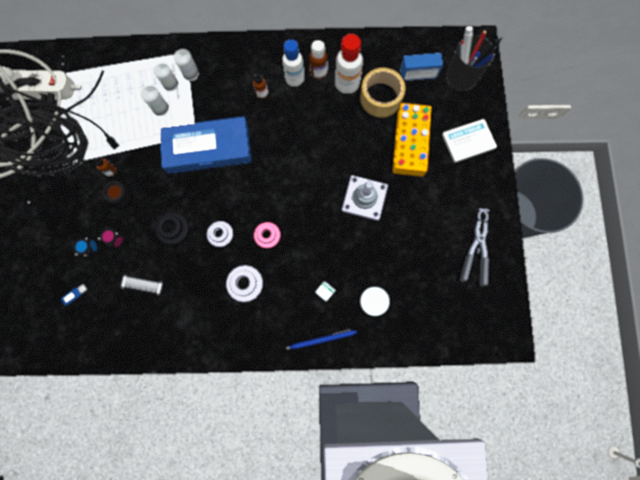

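View pics/scene0.png

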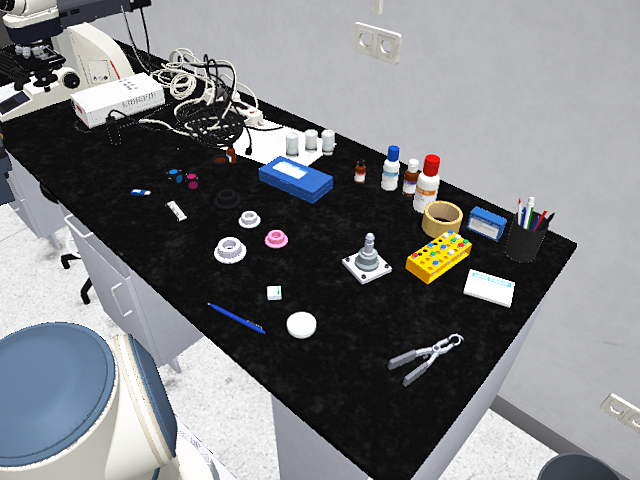

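Pulley: the small aluminium one at top (220,234). The spindle is at (366,190), and the pliers at (478,247) with the clip at (483,213), pointing away from the robot. The dish (375,301) and white box (325,291) are clear of them.

Run:
```python
from h import *
f=np.load("top.npz");p,d,K,D,M=[f[k] for k in("p","d","K","D","M")]
P=cloud(d,K,D,M);g=p.max(2)
def box(u,v,r): 
    m=np.zeros(g.shape,bool);m[v-r:v+r,u-r:u+r]=1;return m
m=box(220,234,18)&(g>90);v,u=np.where(m)
(c,r)=cv2.minEnclosingCircle(np.c_[u,v].astype(np.float32));print("pulley",c,r,ray([c],K,D,M,.006),ray([c],K,D,M,.012), "zmax",np.percentile(P[m][:,2],95))
for lo,hi in((.004,.02),(.03,.06),(.06,.085),(.085,.11)):
    q=P[box(366,190,35)];q=q[(q[:,2]>lo)&(q[:,2]<hi)];print("sp",lo,len(q),q.mean(0),np.ptp(q,axis=0) if len(q) else 0)
m=np.zeros(g.shape,bool);m[203:292,455:498]=1;m&=g>50
v,u=np.where(m);q=ray(np.c_[u,v],K,D,M,.015);mu=q[:,:2].mean(0);w,V=np.linalg.eigh(np.cov(q[:,:2].T));x=V[:,1];x*=np.sign(x[0])
a=(q[:,:2]-mu)@x;b=(q[:,:2]-mu)@np.array([-x[1],x[0]])
print("pl",mu,x,np.degrees(np.arctan2(x[1],x[0])),a.min(),a.max())
for s in np.arange(-.09,.09,.01):
    k=abs(a-s)<.005
    if k.any(): print(round(s,3),b[k].min().round(4),b[k].max().round(4))
clip=mu+x*(a.max()-.016);print("clip",clip)
```

```text
pulley (219.61764526367188, 233.7941131591797) 13.671035766601562 [[0.5826254  0.36914228 0.006     ]] [[0.58135587 0.36771126 0.012     ]] zmax 0.021433835498341214
sp 0.004 912 [0.65025958 0.05797188 0.01201278] [0.14569328 0.12756734 0.0159528 ]
sp 0.03 311 [0.6627548  0.0456244  0.04230722] [0.10563851 0.09693425 0.02826111]
sp 0.06 39 [0.64712632 0.06103028 0.07101303] [0.01197842 0.01708825 0.02258227]
sp 0.085 75 [0.6517098  0.05935894 0.09402581] [0.01840938 0.01788014 0.01240749]
pl [ 0.53428379 -0.17396044] [ 0.97717709 -0.2124263 ] -12.264577653425203 -0.0748160957107859 0.09080787384765547
-0.07 -0.028 0.0305
-0.06 -0.0275 0.0292
-0.05 -0.0262 0.0285
-0.04 -0.025 0.0275
-0.03 -0.0237 0.0253
-0.02 -0.0246 0.024
-0.01 -0.0215 0.0215
-0.0 -0.0182 0.0202
0.01 -0.0148 0.0171
0.02 -0.0115 0.0125
0.03 -0.0137 0.0141
0.04 -0.0153 0.0148
0.05 -0.0138 0.0138
0.06 -0.0133 0.0127
0.07 -0.012 0.0125
0.08 -0.0121 0.0127
clip [ 0.60738433 -0.1898516 ]
```

```bash
cat >> h.py <<'E'
def go(t,yaw=None):
    s=status.observe();A=R.from_euler('xyz',s["tcp_rot"]).as_matrix()
    d=A.T@(np.array(t)-s["tool_pos"])/.04
    y=np.degrees(s["tcp_rot"][2]);print("t",round(s["t"],2),"pos",s["tool_pos"].round(4),"rot",np.degrees(s["tcp_rot"]).round(2),"w",round(s["width"],3),"| total rows xyz",d.round(3),"turn",None if yaw is None else round((y-yaw)/5,2))
E
python3 -c "
from h import *
go([.585,.366,.13])"
```

```text
t 0.1 pos [0.1447 0.6077 0.2324] rot [-1.7994e+02 -1.0000e-02  1.6660e+02] w 1.0 | total rows xyz [-12.108  -3.325   2.562] turn None
```

>>> arm_command:
  steps:
    - [-0.5,-0.14,0]
    - [-1,-0.28,0.1]
    - [-1,-0.28,0.2]
    - [-1,-0.28,0.2]
    - [-1,-0.28,0.2]
    - [-1,-0.28,0.2]
    - [-1,-0.28,0.3]
    - [-1,-0.28,0.3]
    - [-1,-0.28,0.3]
    - [-1,-0.28,0.3]
    - [-1,-0.28,0.2]
    - [-1,-0.28,0.2]
  jaw: 0.4

```text
validation failed for argument at $.st...
```

>>> arm_command:
  steps:
    - [-0.5,-0.1,0]
    - [0,0,0]
    - [0,0,0]
    - [0,0,0]

```text
validation failed for argument at $.st...
```

Run:
```python
from h import *
go([.581,.368,.13])
p,d,K,D,M=grab("wrist");save("w1",p);np.savez("w1",p=p,d=d,K=K,D=D,M=M)
P=cloud(d,K,D,M);ok=d>0
m=ok&(abs(P[...,2]-.02)<.003)&(np.hypot(P[...,0]-.581,P[...,1]-.368)<.035)
q=P[m];print("top face",len(q),q.mean(0),(q.max(0)+q.min(0))/2,np.ptp(q,axis=0))
```

```text
t 0.1 pos [0.1447 0.6077 0.2324] rot [-1.7994e+02 -1.0000e-02  1.6660e+02] w 1.0 | total rows xyz [-12.     -3.3     2.562] turn None<stdin>:6: RuntimeWarning: Mean of empty slice.
  ret = um.true_divide(
Traceback (most recent call last):
ValueError: zero-size array to reduction operation maximum which has no identity
```

View pics/w1.png

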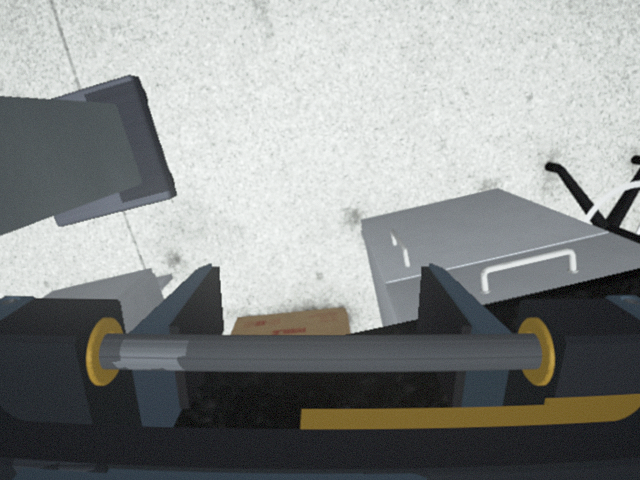

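The wrist picture shows bare floor, with the fingertips at (215,265) and (430,265). The move was refused because each row needs 4 numbers.

>>> arm_command:
  steps:
    - [-0.5,-0.14,0,0]
    - [-1,-0.28,0.1,0]
    - [-1,-0.28,0.2,0]
    - [-1,-0.28,0.2,0]
    - [-1,-0.28,0.2,0]
    - [-1,-0.28,0.2,0]
    - [-1,-0.28,0.3,0]
    - [-1,-0.28,0.3,0]
    - [-1,-0.28,0.3,0]
    - [-1,-0.28,0.3,0]
    - [-1,-0.28,0.2,0]
    - [-1,-0.28,0.2,0]
  jaw: 0.4

```text
t: 1.35
tool_pos: [0.5637, 0.375, 0.1322]
tcp_rot: [-3.141, -0.001, 2.908]
force: [1.0, 0.3, -0.1]
width: 0.698
gripper_force: 0.0
```

>>> arm_command:
  steps:
    - [-0.5,-0.1,0,0]
    - [0,0,0,0]
    - [0,0,0,0]
    - [0,0,0,0]

```text
t: 1.75
tool_pos: [0.5801, 0.3681, 0.1329]
tcp_rot: [-3.141, -0.0, 2.908]
force: [0.2, -0.2, 0.2]
width: 0.699
gripper_force: 0.0
```

```bash
cat > m1.py <<'E'
from h import *
go([.581,.368,.13])
p,d,K,D,M=grab("wrist");save("w2",p);np.savez("w2",p=p,d=d,K=K,D=D,M=M)
P=cloud(d,K,D,M);ok=d>0;r=np.hypot(P[...,0]-.581,P[...,1]-.368)
for lo,hi in((.003,.008),(.016,.024)):
    m=ok&(P[...,2]>lo)&(P[...,2]<hi)&(r<.045);q=P[m]
    if len(q):
        c,rad=cv2.minEnclosingCircle(q[:,:2].astype(np.float32));print(lo,len(q),c,rad,np.median(q[:,2]))
E
python3 m1.py
```

```text
t 1.75 pos [0.5801 0.3681 0.1329] rot [-1.7999e+02 -3.0000e-02  1.6664e+02] w 0.699 | total rows xyz [-0.024  0.003  0.072] turn None
0.003 1592 (0.5840736627578735, 0.37024247646331787) 0.026907138526439667 0.004824007836691291
0.016 1570 (0.5839005708694458, 0.3705217242240906) 0.019824787974357605 0.019632684364921105
```

View pics/w2.png

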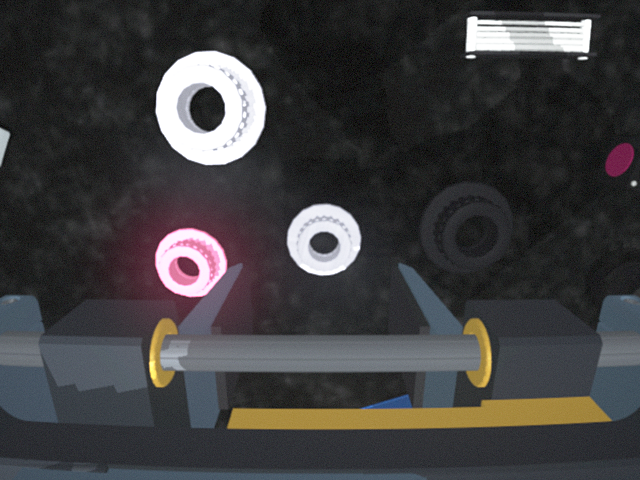

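The small pulley at (324,240) sits between the fingers, measured at (0.584, 0.3704). The pink one (190,262) and the black one (470,228) are clear.

```bash
python3 -c "
from h import *
go([.584,.3704,.0265])"
```

```text
t 1.8 pos [0.58   0.3682 0.133 ] rot [-1.7999e+02 -2.0000e-02  1.6667e+02] w 0.701 | total rows xyz [-0.086  0.076  2.663] turn None
```

>>> arm_command:
  steps:
    - [-0.09,0.08,0.4,0]
    - [0,0,0.7,0]
    - [0,0,0.7,0]
    - [0,0,0.5,0]
    - [0,0,0.36,0]
    - [0,0,0,0]
    - [0,0,0,0]

```text
t: 2.5
tool_pos: [0.5853, 0.3702, 0.0268]
tcp_rot: [3.141, 0.0, 2.908]
force: [0.4, 0.1, -0.6]
width: 0.701
gripper_force: 0.0
```

>>> arm_command:
  steps:
    - [0,0,0,0]
    - [0,0,0,0]
    - [0,0,0,0]
    - [0,0,0,0]
    - [0,0,0,0]
  jaw: -1
  squeeze: 20

```text
t: 3.0
tool_pos: [0.5855, 0.37, 0.0271]
tcp_rot: [3.141, 0.001, 2.908]
force: [-1.1, -0.6, 5.8]
width: 0.41
gripper_force: 20.0
```

```bash
python3 -c "
from h import *
print(status.observe()['gripper_force'])
go([.55,.10,.18])"
```

```text
20.00109295360744
t 3.0 pos [0.5855 0.37   0.0271] rot [1.7997e+02 3.0000e-02 1.6660e+02] w 0.41 | total rows xyz [-0.703 -6.77  -3.826] turn None
```

>>> arm_command:
  steps:
    - [0,0,-0.3,0]
    - [0,0,-0.8,0]
    - [0,-0.3,-1,0]
    - [-0.3,-0.7,-1,0]
    - [-0.3,-0.9,-0.8,0]
    - [-0.3,-0.9,-0.4,0]
    - [-0.3,-1,0,0]
    - [-0.3,-1,0,0]
    - [-0.4,-1,0,0]
    - [-0.4,-0.7,0,0]
    - [-0.2,-0.4,0,0]
    - [0,0,0,0]

```text
t: 4.2
tool_pos: [0.619, 0.0765, 0.1988]
tcp_rot: [-3.141, 0.001, 2.905]
force: [-0.5, 0.1, -1.1]
width: 0.416
gripper_force: 20.0
```

```bash
python3 -c "
from h import *
go([.651,.06,.2])"
```

```text
t 4.2 pos [0.619  0.0765 0.1988] rot [-1.7999e+02  3.0000e-02  1.6647e+02] w 0.416 | total rows xyz [-0.874 -0.213 -0.03 ] turn None
```

>>> arm_command:
  steps:
    - [-0.5,-0.1,0,0]
    - [-0.37,-0.1,0,0]
    - [0,0,0,0]
    - [0,0,0,0]
    - [0,0,0,0]

```text
t: 4.7
tool_pos: [0.6497, 0.0636, 0.1983]
tcp_rot: [3.142, -0.001, 2.909]
force: [0.1, -0.4, -0.9]
width: 0.411
gripper_force: 20.0
```

```bash
cat > m2.py <<'E'
from h import *
import sys
go([.651,.06,.2])
p,d,K,D,M=grab("wrist");save(sys.argv[1],p);np.savez(sys.argv[1],p=p,d=d,K=K,D=D,M=M)
P=cloud(d,K,D,M);ok=d>0;r=np.hypot(P[...,0]-.651,P[...,1]-.06)
for lo,hi in((.094,.102),(.06,.083),(.047,.053),(.009,.015)):
    q=P[ok&(P[...,2]>lo)&(P[...,2]<hi)&(r<.03)]
    if len(q)>3:
        c,rad=cv2.minEnclosingCircle(q[:,:2].astype(np.float32));print(lo,len(q),np.round(c,4),round(rad,4),q.mean(0).round(4),q[:,:2].min(0),q[:,:2].max(0))
A=R.from_euler('xyz',status.observe()["tcp_rot"]).as_matrix()
L=(P-status.observe()["tool_pos"])@A
q=L[ok&(L[...,2]>-.005)&(L[...,2]<.03)&(abs(L[...,0])<.04)&(abs(L[...,1])<.022)]
print("held",len(q));
for z in(.0,.005,.01,.015,.02,.025):
    k=q[abs(q[:,2]-z)<.0025];print(z,len(k),k[:,0].max().round(4) if len(k) else "",k[:,1].min() if len(k) else "",k[:,1].max() if len(k) else "")
E
python3 m2.py w3
```

```text
t 4.7 pos [0.6497 0.0636 0.1983] rot [ 1.8000e+02 -4.0000e-02  1.6665e+02] w 0.411 | total rows xyz [-0.052 -0.08  -0.042] turn None
0.06 206 [0.6516 0.0593] 0.0093 [0.6461 0.0608 0.0711] [0.64371502 0.05020011] [0.65284085 0.06841367]
0.047 359 [0.6527 0.0594] 0.0139 [0.6471 0.0605 0.0499] [0.63938548 0.04579217] [0.66032722 0.07290331]
0.009 680 [0.651 0.06 ] 0.0301 [0.6362 0.0647 0.012 ] [0.62119959 0.0300962 ] [0.67411235 0.08996604]
held 7650
0.0 237 0.0185 -0.021939712315675274 0.021998434786586064
0.005 1781 0.0201 -0.021995778846634877 0.021990858563986998
0.01 2260 0.0218 -0.02190544301633588 0.02168763851750081
0.015 720 0.0214 -0.02176780471881312 0.02189078142059944
0.02 1463 0.0282 -0.0219682693753448 0.02194708302213004
0.025 1063 0.0287 -0.0219015224044302 0.021576771683308682
```

View pics/w3.png

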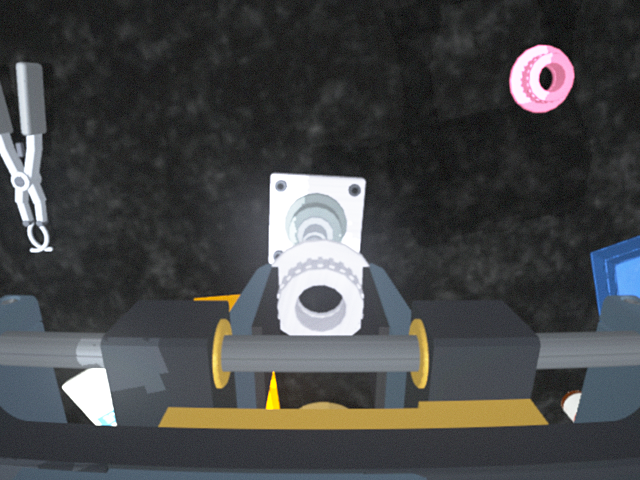

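The held pulley is visible at (320,297) and the spindle behind it at (316,215). I'll fit circles to the pulley in the tool frame.

```bash
cat > m3.py <<'E'
from h import *
from scipy.optimize import least_squares
import sys
f=np.load(sys.argv[1]+".npz");p,d,K,D,M=[f[k] for k in("p","d","K","D","M")]
Tm=np.array(imaging.camera_params("wrist")["mount"]);L=cloud(d,K,D,Tm)
m=(d>0)&(p.min(2)>90)&(abs(L[...,1])<.03)&(L[...,0]>-.03)&(L[...,0]<.035)
def fit(q,rad):
    # outermost points per bearing about origin
    c=np.array([.0015,0.])
    a=np.degrees(np.arctan2(q[:,1]-c[1],q[:,0]-c[0]));r=np.hypot(*(q[:,:2]-c).T);E=[]
    for b in range(-90,90,4):
        k=(a>=b)&(a<b+4)
        if k.sum()>3: E.append(q[k][np.argsort(r[k])[-2],:2])
    E=np.array(E);s=least_squares(lambda v:np.hypot(*(E-v[:2]).T)-rad,[0,0],loss="soft_l1",f_scale=.001);print(len(E),"centre tool xy",s.x.round(4),"res",np.abs(s.fun).mean())
z=L[m][:,2];print(np.histogram(z,np.arange(0,.04,.002)))
q=L[m]
for lo,hi,rad in((.0155,.024,.027),(.004,.009,.0195)): fit(q[(q[:,2]>lo)&(q[:,2]<hi)],rad)
E
python3 m3.py w3
```

```text
(array([  68,   51,   98, 2451,  894,  387,  305,  297,  276,  233,  676,
       1374,  169,   11,    0,    0,    0,    0,    0]), array([0.   , 0.002, 0.004, 0.006, 0.008, 0.01 , 0.012, 0.014, 0.016,
       0.018, 0.02 , 0.022, 0.024, 0.026, 0.028, 0.03 , 0.032, 0.034,
       0.036, 0.038]))
37 centre tool xy [0.001  0.0004] res 0.001659310942105318
45 centre tool xy [0.0006 0.0001] res 0.001908365224420362
```

```bash
sed -i 's/(.0155,.024,.027),(.004,.009,.0195)/(.0205,.0245,.027),(.006,.0085,.0195)/; s/range(-90,90,4)/range(-60,60,4)/; s/^z=.*//' m3.py; python3 m3.py w3; python3 -c "
from h import *
go([.652,.0594,.15])"
```

```text
30 centre tool xy [0.0011 0.0002] res 0.00023190892983442345
30 centre tool xy [0.0004 0.0001] res 0.0018865826822541875
t 4.75 pos [0.6498 0.0634 0.1984] rot [ 1.8000e+02 -3.0000e-02  1.6665e+02] w 0.409 | total rows xyz [-0.078 -0.086  1.209] turn None
```

>>> arm_command:
  steps:
    - [-0.11,-0.08,0,0]
    - [0,0,0.5,0]
    - [0,0,0.6,0]
    - [0,0,0.4,0]
    - [0,0,0.3,0]
    - [0,0,0.3,0]
    - [0,0,0.2,0]
    - [0,0,0.1,0]
    - [0,0,0,0]
    - [0,0,0,0]

```text
t: 5.75
tool_pos: [0.6544, 0.0584, 0.1028]
tcp_rot: [3.141, 0.001, 2.908]
force: [-1.4, 0.3, -1.0]
width: 0.411
gripper_force: 20.0
```

```bash
python3 m2.py w4 | head -5; python3 m3.py w4; python3 -c "
from h import *
go([.6532,.0592,.0775]);print(status.observe()['force'])"
```

```text
t 5.75 pos [0.6544 0.0584 0.1028] rot [1.7999e+02 4.0000e-02 1.6661e+02] w 0.411 | total rows xyz [ 0.089  0.019 -2.43 ] turn None
0.094 4217 [0.646  0.0612] 0.0279 [0.6495 0.0599 0.0959] [0.63041056 0.03780353] [0.67017743 0.08885517]
0.06 2011 [0.6527 0.0592] 0.0269 [0.6358 0.0631 0.0804] [0.62616095 0.03629415] [0.6776411  0.08400528]
0.009 1264 [0.651 0.06 ] 0.0301 [0.6348 0.0656 0.012 ] [0.62106983 0.03010007] [0.66578914 0.08986944]
held 8523
30 centre tool xy [0.001  0.0003] res 0.00024449799757512693
30 centre tool xy [0.0004 0.0002] res 0.0018358462803924225
t 5.8 pos [0.6544 0.0584 0.1029] rot [1.7999e+02 6.0000e-02 1.6661e+02] w 0.406 | total rows xyz [0.035 0.011 0.635] turn None
[ 0.37281221 -0.40575865 -0.96866686]
```

>>> arm_command:
  steps:
    - [0.03,0.01,0.1,0]
    - [0,0,0.15,0]
    - [0,0,0.15,0]
    - [0,0,0.1,0]
    - [0,0,0.08,0]
    - [0,0,0.03,0]
    - [0,0,0,0]
    - [0,0,0,0]

```text
t: 6.6
tool_pos: [0.6532, 0.059, 0.0779]
tcp_rot: [-3.142, 0.0, 2.908]
force: [4.3, -2.7, -4.1]
width: 0.413
gripper_force: 20.0
```

>>> arm_command:
  steps:
    - [0,0,0.03,0]
    - [0,0,0,0]
    - [0,0,0,0]

```text
t: 6.9
tool_pos: [0.6533, 0.0591, 0.0771]
tcp_rot: [3.141, 0.001, 2.908]
force: [2.8, -2.5, 4.1]
width: 0.408
gripper_force: 20.0
```

>>> arm_command:
  steps:
    - [0,0,0,0]
    - [0,0,0,0]
    - [0,0,0,0]
    - [0,0,0,0]
    - [0,0,0,0]
  jaw: 0.4

```text
t: 7.4
tool_pos: [0.6528, 0.0591, 0.0766]
tcp_rot: [-3.142, -0.0, 2.908]
force: [0.5, -0.6, 0.0]
width: 0.7
gripper_force: 0.0
```

>>> arm_command:
  steps:
    - [0,0,-0.3,0]
    - [0,0,-0.8,0]
    - [0,0,-1,0]
    - [0,0,-0.8,0]
    - [0,0,-0.3,0]
    - [0,0,0,0]
    - [0,0,0,0]

```text
t: 8.1
tool_pos: [0.6525, 0.0591, 0.204]
tcp_rot: [-3.141, -0.001, 2.908]
force: [-0.5, 0.4, -0.4]
width: 0.699
gripper_force: 0.0
```

Run:
```python
from h import *
go([.51,-.17,.15])
p,d,K,D,M=grab("wrist");save("w5",p);np.savez("w5",p=p,d=d,K=K,D=D,M=M)
P=cloud(d,K,D,M);ok=d>0;r=np.hypot(P[...,0]-.652,P[...,1]-.0594)
for lo,hi,R_ in((.0535,.0575,.032),(.066,.074,.024),(.075,.093,.014),(.095,.1,.02)):
    q=P[ok&(P[...,2]>lo)&(P[...,2]<hi)&(r<R_)]
    if len(q)>3:
        c,rad=cv2.minEnclosingCircle(q[:,:2].astype(np.float32));print(lo,len(q),np.round(c,4),round(rad,4),np.percentile(q[:,2],[5,50,95]).round(4))
```

```text
t 8.1 pos [0.6525 0.0591 0.204 ] rot [-1.7999e+02 -6.0000e-02  1.6660e+02] w 0.699 | total rows xyz [ 2.137 -6.396  1.353] turn None
0.0535 1341 [0.6517 0.06  ] 0.0267 [0.0538 0.0548 0.0561]
0.066 1206 [0.6519 0.0599] 0.0198 [0.0671 0.0697 0.071 ]
0.075 273 [0.6535 0.059 ] 0.0093 [0.0754 0.09   0.0927]
0.095 301 [0.6531 0.0592] 0.0071 [0.0954 0.0968 0.0979]
```

View pics/w5.png

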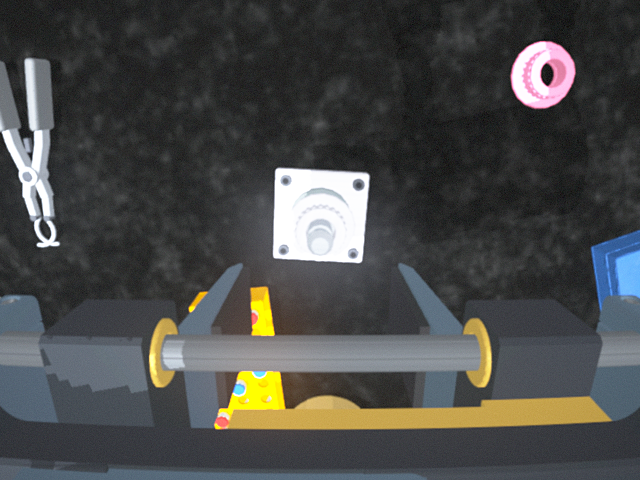

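Pulley (320,215) is seated on the shoulder (hub top z 0.0697, flange top 0.0548), with the spindle tip at (320,240). Next, the pliers.

>>> arm_command:
  steps:
    - [0.1,-0.4,0,0]
    - [0.2,-0.8,0,0]
    - [0.3,-1,0,0]
    - [0.3,-1,0,0]
    - [0.3,-1,0,-0.2]
    - [0.3,-1,0,0]
    - [0.16,-0.7,0,0]
    - [0,-0.38,0,0]
    - [0,0,0,0]
    - [0,0,0,0]
    - [0,0,0,0]
  jaw: 0.7

```text
t: 9.25
tool_pos: [0.5318, -0.1696, 0.2044]
tcp_rot: [3.141, -0.0, 2.926]
force: [0.3, 1.1, -0.2]
width: 0.848
gripper_force: 0.0
```

```bash
cat > m4.py <<'E'
from h import *
go([.493,-.165,.021])
p,d,K,D,M=grab("wrist");save("w6",p);np.savez("w6",p=p,d=d,K=K,D=D,M=M)
P=cloud(d,K,D,M);ok=(d>0)&(P[...,2]>.006)&(P[...,2]<.035)&(abs(P[...,0]-.53)<.13)&(abs(P[...,1]+.172)<.05)
n,lab,st,ce=cv2.connectedComponentsWithStats(ok.astype(np.uint8));print([(st[i].tolist()) for i in range(1,n) if st[i,4]>100])
q=P[ok];mu=np.median(q,axis=0);w,V=np.linalg.eigh(np.cov(q[:,:2].T));x=V[:,1]*np.sign(V[0,1])
# refine axis by mid of left/right edges
for it in range(3):
    y=np.array([-x[1],x[0]]);a=(q[:,:2]-mu[:2])@x;b=(q[:,:2]-mu[:2])@y
    S=np.arange(a.min()+.006,a.max()-.004,.004);T=[]
    for s in S:
        k=abs(a-s)<.003
        if k.sum()>5:T.append((s,np.percentile(b[k],1),np.percentile(b[k],99)))
    T=np.array(T);f=np.polyfit(T[:,0],(T[:,1]+T[:,2])/2,1);x=x+f[0]*y;x/=np.linalg.norm(x);mu[:2]+=f[1]*y
print("axis deg",np.degrees(np.arctan2(x[1],x[0])),"mu",mu,"a",a.min(),a.max())
for t in T:print(t.round(4),end=" ")
tip=a.max()-.0165
print("\nrear end",mu[:2]+x*a.min(),"grip from rear",mu[:2]+x*(a.min()+.029),"front",mu[:2]+x*a.max())
E
python3 m4.py
```

```text
t 9.25 pos [ 0.5318 -0.1696  0.2044] rot [ 1.7998e+02 -3.0000e-02  1.6766e+02] w 0.848 | total rows xyz [ 0.97  -0.096  4.585] turn None
[[287, 132, 63, 179, 3304]]
axis deg -14.252621219978032 mu [ 0.52248135 -0.17104352  0.01841016] a -0.06184569393151644 0.10247120336571507
[-0.0558 -0.0247  0.0245] [-0.0518 -0.0246  0.0244] [-0.0478 -0.0237  0.024 ] [-0.0438 -0.0237  0.0234] [-0.0398 -0.0229  0.0229] [-0.0358 -0.0229  0.0225] [-0.0318 -0.0219  0.0223] [-0.0278 -0.022   0.0218] [-0.0238 -0.0213  0.0213] [-0.0198 -0.0211  0.0209] [-0.0158 -0.021   0.0203] [-0.0118 -0.0201  0.02  ] [-0.0078 -0.0201  0.0195] [-0.0038 -0.0191  0.0194] [ 0.0002 -0.0177  0.0182] [ 0.0042 -0.0169  0.0176] [ 0.0082 -0.0159  0.0169] [ 0.0122 -0.015   0.0157] [ 0.0162 -0.0138  0.0139] [ 0.0202 -0.0123  0.0128] [ 0.0242 -0.0108  0.0115] [ 0.0282 -0.0095  0.0099] [ 0.0322 -0.0085  0.0084] [ 0.0362 -0.0084  0.0086] [ 0.0402 -0.0093  0.0087] [ 0.0442 -0.0102  0.0097] [ 0.0482 -0.011   0.0108] [ 0.0522 -0.0118  0.0118] [ 0.0562 -0.0117  0.0113] [ 0.0602 -0.0108  0.0104] [ 0.0642 -0.0107  0.0098] [ 0.0682 -0.0097  0.0097] [ 0.0722 -0.0097  0.0091] [ 0.0762 -0.0096  0.0091] [ 0.0802 -0.0102  0.0102] [ 0.0842 -0.0105  0.0103] [ 0.0882 -0.0101  0.0104] [ 0.0922 -0.0082  0.0095] [ 0.0962 -0.0083  0.0083] 
rear end [ 0.46253929 -0.15581726] grip from rear [ 0.49064666 -0.16295699] front [ 0.62179846 -0.19627169]
```

View pics/w6.png

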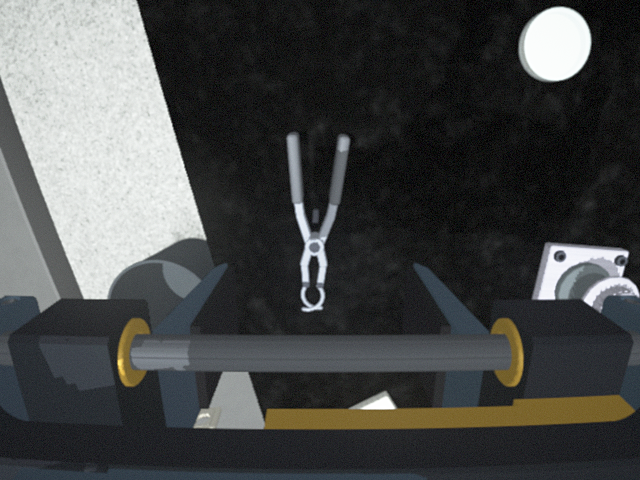

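The pliers' handles are at (295,170) and (340,170), the pivot at (315,247) and the clip at (313,295). The axis is -14.25°, with the grip at (0.4915, -0.1632).

```bash
python3 -c "
from h import *
go([.4915,-.1632,.06],165.75)"
```

```text
t 9.3 pos [ 0.5319 -0.1695  0.2045] rot [ 1.7999e+02 -2.0000e-02  1.6767e+02] w 0.848 | total rows xyz [ 1.018 -0.061  3.612] turn 0.38
```

>>> arm_command:
  steps:
    - [0.3,-0.03,0.3,0]
    - [0.4,-0.03,0.7,0]
    - [0.32,0,0.8,0]
    - [0,0,0.8,0]
    - [0,0,0.6,0]
    - [0,0,0.4,0.38]
    - [0,0,0,0]
    - [0,0,0,0]
    - [0,0,0,0]

```text
t: 10.2
tool_pos: [0.4919, -0.1641, 0.0616]
tcp_rot: [-3.141, 0.001, 2.893]
force: [-0.5, -0.5, 0.1]
width: 0.852
gripper_force: 0.0
```

```bash
python3 -c "
from h import *
go([.4915,-.1632,.0212],165.75)"
```

```text
t 10.2 pos [ 0.4919 -0.1641  0.0616] rot [-1.7999e+02  8.0000e-02  1.6578e+02] w 0.852 | total rows xyz [0.016 0.019 1.011] turn 0.01
```

>>> arm_command:
  steps:
    - [0,0.02,0.3,0]
    - [0,0,0.4,0]
    - [0,0,0.25,0]
    - [0,0,0.05,0]
    - [0,0,0,0]
    - [0,0,0,0]

```text
t: 10.8
tool_pos: [0.4916, -0.1635, 0.021]
tcp_rot: [-3.142, 0.0, 2.892]
force: [0.1, -0.4, 0.3]
width: 0.85
gripper_force: 0.0
```

>>> arm_command:
  steps:
    - [0,0,0,0]
    - [0,0,0,0]
    - [0,0,0,0]
    - [0,0,0,0]
    - [0,0,0,0]
    - [0,0,0,0]
    - [0,0,0,0]
  jaw: -1
  squeeze: 40

```text
t: 11.5
tool_pos: [0.4914, -0.1633, 0.0207]
tcp_rot: [-3.142, 0.0, 2.892]
force: [0.3, -0.0, 1.7]
width: 0.331
gripper_force: 40.0
```

>>> arm_command:
  steps:
    - [0,0,-0.1,0]
    - [0,0,-0.3,0]
    - [0,0,-0.5,0]
    - [0,0,-0.7,0]
    - [0,0,-0.7,0]
    - [0,0,-0.6,0]
    - [0,0,-0.4,0]
    - [0,0,-0.2,0]
    - [0,0,0,0]
    - [0,0,0,0]

```text
t: 12.5
tool_pos: [0.491, -0.1632, 0.1603]
tcp_rot: [3.141, -0.001, 2.892]
force: [0.2, 0.4, -1.9]
width: 0.335
gripper_force: 40.0
```

```bash
cat > m5.py <<'E'
from h import *
import sys
s=status.observe();c0=np.array(s["tool_pos"]);A=R.from_euler('xyz',s["tcp_rot"]).as_matrix()
e=c0+A@np.array([-.117,0,.009]);print("expected clip",e.round(4),"w",s["width"],"F",s["force"].round(1))
for n in("top","scene"):
    p,d,K,D,M=grab(n);save(sys.argv[1]+n,p);np.savez(sys.argv[1]+n,p=p,d=d,K=K,D=D,M=M)
    iM=np.linalg.inv(M)
    for nm,pt in(("clip",e),("tcp",c0),("spt",np.array([.6531,.0592,.097]))):
        u=cv2.projectPoints(pt[None],cv2.Rodrigues(iM[:3,:3])[0],iM[:3,3],K,D)[0].ravel();print(n,nm,u.round(1))
    P=cloud(d,K,D,M);L=(P-c0)@A
    m=(d>0)&(L[...,0]<-.095)&(L[...,0]>-.14)&(abs(L[...,1])<.025)&(abs(L[...,2]-.009)<.02)
    q=L[m];print(n,"clip tool pts",len(q),q.min(0).round(4) if len(q) else "",q.max(0).round(4) if len(q) else "",np.median(q,axis=0).round(4) if len(q) else "")
E
python3 m5.py a
```

```text
expected clip [ 0.6044 -0.1921  0.1513] w 0.3349314325012822 F [ 0.2  0.4 -1.9]
top clip [511.2 197.6]
top tcp [504.1 259.2]
top spt [368.8 184.5]
top clip tool pts 147 [-0.1372 -0.0155  0.0064] [-0.0951  0.0178  0.0189] [-0.1117 -0.0005  0.0121]
scene clip [470.1 288.6]
scene tcp [421.3 314.4]
scene spt [369.1 234.1]
scene clip tool pts 19 [-0.1369 -0.0021  0.0095] [-0.1288  0.012   0.0151] [-0.134   0.0056  0.012 ]
```

>>> arm_command:
  steps:
    - [0,0.2,0,0]
    - [0,0.5,0,0]
    - [0.07,0.8,0,0]
    - [0.1,0.9,0,0]
    - [0.1,1,0,0]
    - [0.1,1,0,0]
    - [0,0.9,0,0]
    - [0,0.6,0,0]
    - [0,0.3,0,0]
    - [0,0.19,0,0]
    - [0,0,0,0]
    - [0,0,0,0]

```text
t: 13.8
tool_pos: [0.5399, 0.0872, 0.1605]
tcp_rot: [-3.141, -0.0, 2.892]
force: [0.6, -0.2, -0.9]
width: 0.331
gripper_force: 40.0
```

```bash
python3 -c "
from h import *
go([.5397,.088,.135],165.75)"
```

```text
t 13.8 pos [0.5399 0.0872 0.1605] rot [-1.7998e+02 -3.0000e-02  1.6567e+02] w 0.331 | total rows xyz [0.01  0.018 0.638] turn -0.02
```

>>> arm_command:
  steps:
    - [0.01,0.02,0.2,0]
    - [0,0,0.3,0]
    - [0,0,0.25,0]
    - [0,0,0.1,0]
    - [0,0,0,0]
    - [0,0,0,0]

```text
t: 14.4
tool_pos: [0.54, 0.0888, 0.1267]
tcp_rot: [-3.142, -0.0, 2.892]
force: [-0.4, -0.3, -1.4]
width: 0.333
gripper_force: 40.0
```

```bash
python3 m5.py b
python3 - <<'E'
import numpy as np,cv2
o=[]
for n,u,v in(("top",370,190),("scene",375,238)):
    p=np.load(f"b{n}.npz")["p"][v-40:v+40,u-50:u+50];o.append(cv2.resize(p,(400,320) ,interpolation=cv2.INTER_CUBIC)) if 0 else o.append(cv2.resize(p,(690//2*1,552//2),interpolation=cv2.INTER_CUBIC))
cv2.imwrite("pics/c1.png",np.vstack([o[0],o[1]])[:,:,::-1])
E
```

```text
expected clip [0.6534 0.0599 0.1177] w 0.3325689273450834 F [-0.4 -0.3 -1.4]
top clip [369.6 180.9]
top tcp [357.2 239.2]
top spt [368.8 184.5]
top clip tool pts 0   
scene clip [369.8 226.3]
scene tcp [323.2 243.5]
scene spt [369.1 234.1]
scene clip tool pts 55 [-0.1371 -0.018   0.0079] [-0.1001  0.0118  0.0283] [-0.1188 -0.0115  0.0137]
```

View pics/c1.png

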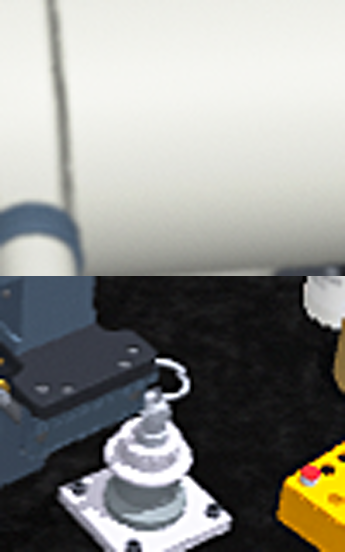

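The top view is blocked by the arm. The scene crop shows the open ring at about (170,380), around and above the spindle tip at (152,397). I'll fit the ring offset from the lifted views, where it was clear of everything.

```bash
cat > m6.py <<'E'
from h import *
from scipy.optimize import least_squares
def ringfit(fn,c0,rot,zoff=.009,thr=70,spin=False):
    f=np.load(fn+".npz");p,d,K,D,M=[f[k] for k in("p","d","K","D","M")]
    A=R.from_euler('xyz',rot).as_matrix();z=c0[2]-zoff
    v,u=np.where(p.max(2)>thr);q=(ray(np.c_[u,v],K,D,M,z)-c0)@A
    k=(q[:,0]<-.108)&(q[:,0]>-.145)&(abs(q[:,1])<.025);q=q[k];u=u[k];v=v[k]
    w=p[v,u].max(1)/255.
    s=least_squares(lambda t:w*(np.hypot(q[:,0]-t[0],q[:,1]-t[1])-.01475),[-.117,0],loss="soft_l1",f_scale=.002)
    print(fn,len(q),s.x.round(4),np.abs(s.fun).mean().round(4),q[:,:2].min(0).round(4),q[:,:2].max(0).round(4))
    C=(M[:3,3]-c0)@A;print("  cam in tool",C.round(3))
rot=[np.pi,0,2.892]
for z in(.009,.012):
    for n in("atop","ascene"): ringfit(n,np.array([.491,-.1632,.1603]),rot,z)
    ringfit("bscene",np.array([.54,.0888,.1267]),rot,z,120)
E
python3 m6.py
python3 - <<'E'
import numpy as np,cv2
o=[]
for n,u,v in(("atop",511,198),("ascene",470,289)):
    p=np.load(n+".npz")["p"][v-30:v+30,u-40:u+40];o.append(cv2.resize(p,(400,300),interpolation=cv2.INTER_NEAREST))
cv2.imwrite("pics/c2.png",np.hstack(o)[:,:,::-1])
E
```

```text
atop 219 [-0.1189  0.0006] 0.0016 [-0.1373 -0.0249] [-0.1081  0.0199]
  cam in tool [ 0.174  0.284 -0.743]
ascene 239 [-0.1271  0.0011] 0.004 [-0.145  -0.0249] [-0.1081  0.0249]
  cam in tool [ 0.418 -0.312 -0.591]
bscene 42 [-0.1184 -0.0048] 0.0016 [-0.1347 -0.0225] [-0.1082  0.0184]
  cam in tool [ 0.404 -0.568 -0.625]
atop 218 [-0.12   -0.0003] 0.0015 [-0.1385 -0.0249] [-0.108   0.0188]
  cam in tool [ 0.174  0.284 -0.743]
ascene 205 [-0.1263  0.0035] 0.0035 [-0.145  -0.0246] [-0.1083  0.0249]
  cam in tool [ 0.418 -0.312 -0.591]
bscene 49 [-0.1208 -0.0022] 0.0017 [-0.1373 -0.02  ] [-0.1082  0.0223]
  cam in tool [ 0.404 -0.568 -0.625]
```

View pics/c2.png

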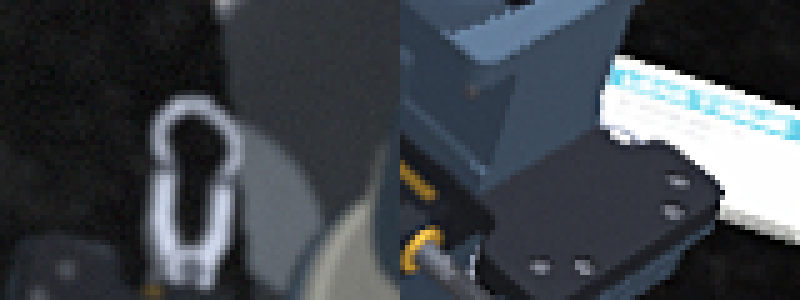

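The ring in the top crop (centre about (197,140)) is round and open. The right half, the scene view, is cluttered. I'll refine using bright pixels only and leave out the spindle tip.

Run:
```python
from h import *
from scipy.optimize import least_squares
A=R.from_euler('xyz',[np.pi,0,2.892]).as_matrix()
f=np.load("atop.npz");p,d,K,D,M=[f[k] for k in("p","d","K","D","M")]
def fit(p,K,D,M,m,c0,zo):
    v,u=np.where(m);q=(ray(np.c_[u,v],K,D,M,c0[2]-zo)-c0)@A
    s=least_squares(lambda t:np.hypot(q[:,0]-t[0],q[:,1]-t[1])-.01475,[-.117,0],loss="soft_l1",f_scale=.001)
    print(zo,len(q),s.x.round(4),np.abs(s.fun).mean().round(4))
m=np.zeros(d.shape,bool);m[185:202,498:523]=1;m&=p.min(2)>125
for z in(.009,.012,.015):fit(p,K,D,M,m,np.array([.491,-.1632,.1603]),z)
f=np.load("bscene.npz");p,d,K,D,M=[f[k] for k in("p","d","K","D","M")]
m=np.zeros(d.shape,bool);m[218:240,368:384]=1;m&=p.min(2)>100
v,u=np.where(m);m2=m.copy();m2[(np.arange(480)[:,None]>230)&(np.arange(640)[None]<374)]=0
print("\n".join(" ".join("%3d"%x for x in r) for r in p[218:240,364:386].min(2)))
for z in(.009,.012,.015):fit(p,K,D,M,m2,np.array([.54,.0888,.1267]),z)
```

```text
0.009 72 [-0.1185  0.0026] 0.0011
0.012 72 [-0.1197  0.0015] 0.0011
0.015 72 [-0.121   0.0004] 0.0011
 31  47  59  58  50  23  15  15  20  16  15  15  14  14  15  16  17  14  13  12  16  15
126  48  57  58  61  49  26  14  15  18  17  20  16  14  13  13  16  15  13  12  13  15
 73  53  56  57  58  58  39   5   8   8  14  16  16  17  16  13  14  12  13  14  16  18
 56  56  58  61  63  54  19   0   0   0   0   3  14  14  15  18  17  16  14  15  19  16
 58  60  61  58  43  21 233 255 255 219 152  20   0  10  15  22  20  18  18  15  18  22
 60  53  39  36  30  31 100 136 176 221 250 248 155  25   0  16  25  25  18  20  24  25
 41  35  32  38  35  43  44  24  29  51  89 154 239 221  80   6  19  24  23  21  20  23
 32  31  37  36  33  38  37  19   8  11  12  25 110 223 189   0  13  16  17  16  19  24
 36  34  33  37  43  60  57  26  15  16  10  15 124 173 105   0  12  19  18  19  21  22
 34  36  42  51  57  69  56  15  18  17  18  10  46 178 193  85   8  22  23  17  15  18
 50  64  66  58  68  64  34   8  17  16  16  12   1  44 217 208  16  24  25  21  24  21
 63  71  66  50  27   8   2   
[... 339 characters left out ...]
03 161 119 116 181 192 180 131  76  30   8   8  14  15  13  18  20  25
 56  50  64 126 155 141 108 184 208  74   8   7   2   8  12  18  17  14  17  20  17  18
 60  56  72 132 177 200 228 251 245 174  47   0   9  15  17  18  18  17  14  16  17  19
 56  42  71 145 176 200 230 223 214 176  56   0  11  13  12  16  17  13  13  17  20  18
 44 115 180 182 192 203 184 144 141 156 115   0  13  14  16  15  15  17  14  16  16  19
  0  55 154 175 138 144 143 139 144 132  73   2  16  18  16  16  19  16  20  20  20  25
249 255 181 120 133 142 147 143 133 116  66   0  10  16  18  17  17  20  18  16  19  20
0.009 38 [-0.1181 -0.0053] 0.0021
0.012 38 [-0.1207 -0.0026] 0.0021
0.015 38 [-0.1232 -0.    ] 0.0021
```

>>> arm_command:
  steps:
    - [0.08,-0.02,0,0]
    - [0,0,0,0]
    - [0,0,0.15,0]
    - [0,0,0.15,0]
    - [0,0,0.1,0]
    - [0,0,0,0]
    - [0,0,0,0]

```text
t: 15.2
tool_pos: [0.5366, 0.0889, 0.1105]
tcp_rot: [-3.141, -0.0, 2.892]
force: [-0.1, 0.5, -2.3]
width: 0.331
gripper_force: 40.0
```

```bash
cat > m7.py <<'E'
from h import *
import sys
s=status.observe();print(s["t"],s["tool_pos"].round(4),s["tcp_rot"].round(3),s["force"].round(1),s["torque"].round(2))
p,d,K,D,M=grab("scene");np.savez(sys.argv[1],p=p,d=d,K=K,D=D,M=M)
print("cols 352..");print("\n".join("%d "%(r)+" ".join("%3d"%x for x in p[r,356:386].min(1)) for r in range(218,262)))
E
python3 m7.py cscene
```

```text
15.2 [0.5366 0.0889 0.1105] [-3.141 -0.     2.892] [-0.1  0.5 -2.3] [0.02 0.07 0.03]
cols 352..
218  15  15  17  17  16  17  12  17  14  15  16  18  15  14  16  18  16  18  17  15  13  14  13  17  17  17  13  12  13  16
219  11  12  13  15  15  18  19  19  15  14  13  14  14  15  19  18  18  18  16  19  19  16  11  16  18  16  15  15  14  15
220  15  14   9  14  12  12  15  17  21  19  15  16  17  17  15  16  14  17  19  18  19  17  19  12  13  15  14  18  18  19
221   8  15  29  32  27  22  13  12  19  21  19  17  16  14  17  19  17  18  14  17  18  17  19  15  19  15  11  16  17  14
222  53  61  61  62  60  52  27   9  15  23  17  20  18  16  17  21  24  20  17  18  21  22  20  23  23  18  18  18  20  23
223  61  60  60  57  59  61  57  37  18  21  20  19  21  20  16  17  19  24  24  22  21  22  19  19  23  24  18  20  24  27
224  57  56  57  58  58  58  58  56  40  23  17  17  18  18  17  17  23  25  28  23  18  22  19  23  22  26  21  21  20  22
225  55  57  56  57  57  57  55  59  59  43  20  17  24  24  19  20  21  26  26  26  25  23  22  22  18  17  19  18  21  21
226  57  57 
[... 3751 characters left out ...]
 254 254 254 254 255 254 254 255 255 255 240 234 255 255  85   0   4  10  16  15
257 105  84  75  75  83 120 153 206 250 255 255 255 255 255 255 255 255 250 223 167  77 160 254 255 255  82   0   4  13  14
258  96  93  80  82  85  83  90 119 148 167 182 203 221 223 213 199 189 155 101  76  79 206 255 255 255 254  81   0   5  10
259  97 100  89  87  89  90  91  88  87  94 104 108 115 114 113 101  90  85  85  97 106 132 199 247 255 255 253  77   0   1
260 102 109  98  81  88  91  93  96  96  96  94  93  92  95  93  92  91  91  88  94 118 146 203 250 253 254 255 255 155   0
261 104 109 106  92  90  93  95  98  97  95  98  99 100  99  96  97  95  93  87  93 162 182 182 246 252 250 253 255 255 151
```

Run:
```python
from h import *
p,d,K,D,M=grab("wrist");save("w8",p)
L=cloud(d,K,D,np.array(imaging.camera_params("wrist")["mount"]))
m=(d>0)&(abs(L[...,1])<.02)&(abs(L[...,2]-.005)<.02)&(L[...,0]>-.02)&(L[...,0]<.045)
q=L[m];print(len(q))
for x in np.arange(.0,.04,.003):
    for s in(1,-1):
        k=q[(abs(q[:,0]-x)<.0015)&(q[:,1]*s>0)]
        if len(k)>5:print(round(x,3),s,len(k),"z",np.percentile(k[:,2],[2,10,50,90]).round(4),"y",k[:,1].min().round(4),k[:,1].max().round(4))
```

```text
5279
0.0 1 168 z [-0.0094 -0.0055 -0.0045 -0.0024] y 0.0064 0.0153
0.0 -1 164 z [-0.0102 -0.0056 -0.0046 -0.0025] y -0.015 -0.006
0.003 1 168 z [-0.0127 -0.0064 -0.0047 -0.0028] y 0.0064 0.0154
0.003 -1 172 z [-0.0123 -0.0057 -0.0047 -0.0027] y -0.015 -0.006
0.006 1 174 z [-0.0123 -0.0063 -0.0049 -0.0025] y 0.0064 0.0154
0.006 -1 168 z [-0.012  -0.006  -0.0049 -0.0025] y -0.0149 -0.006
0.009 1 176 z [-0.0143 -0.0066 -0.0051 -0.003 ] y 0.0063 0.0154
0.009 -1 179 z [-0.0138 -0.0064 -0.005  -0.0031] y -0.0149 -0.0059
0.012 1 181 z [-0.0137 -0.0067 -0.0053 -0.0031] y 0.0063 0.0153
0.012 -1 185 z [-0.014  -0.0066 -0.0053 -0.0032] y -0.0149 -0.0059
0.015 1 232 z [-0.0139 -0.0093 -0.0052  0.0011] y 0.0063 0.0187
0.015 -1 208 z [-0.0138 -0.0092 -0.0053 -0.0006] y -0.0183 -0.0058
0.018 1 473 z [-0.0141 -0.0112 -0.0051  0.0119] y 0.0063 0.02
0.018 -1 537 z [-0.0146 -0.0117 -0.0049  0.0113] y -0.02 -0.0058
0.021 1 173 z [-0.0072 -0.0066 -0.0056 -0.0032] y 0.0065 0.0153
0.021 -1 169 z [-0.007  -0.0066 -0.0056 -0.0028] y -0.0149 -0.0058
0.024 1 174 z [-0.0073 -0.0068 -0.0059 -0.0037] y 0.0066 0.0152
0.024 -1 183 z [-0.0072 -0.0069 -0.0059 -0.0037] y -0.0148 -0.0058
0.027 1 298 z [-0.007  -0.0063 -0.0038  0.0064] y 0.0066 0.0153
0.027 -1 310 z [-0.0068 -0.0062 -0.004   0.0075] y -0.0148 -0.0057
0.03 1 200 z [-0.0036 -0.0012  0.0068  0.0131] y 0.0075 0.0144
0.03 -1 216 z [-0.0037 -0.0016  0.006   0.0127] y -0.0137 -0.0066
```

Wrist depth shows parallel handles, so the pliers are at their stop, with about 0.055 rad of nose-down sag. That agrees with the stereo fit (clip about 14.5 mm below the TCP). I'll grip harder and descend.

>>> arm_command:
  steps:
    - [0,0,0.05,0]
    - [0,0,0.1,0]
    - [0,0,0.1,0]
    - [0,0,0.1,0]
    - [0,0,0.03,0]
    - [0,0,0,0]
    - [0,0,0,0]
    - [0,0,0,0]
  squeeze: 60

```text
t: 16.1
tool_pos: [0.5368, 0.0889, 0.0956]
tcp_rot: [3.142, 0.0, 2.892]
force: [-0.1, -0.2, -1.9]
width: 0.315
gripper_force: 60.0
```

```bash
python3 m7.py dscene | head -1
python3 - <<'E'
from h import *
p,d,K,D,M=grab("wrist")
L=cloud(d,K,D,np.array(imaging.camera_params("wrist")["mount"]))
for x in(0,.006,.012,.024):
    k=(d>0)&(abs(L[...,0]-x)<.002)&(abs(abs(L[...,1])-.0105)<.004)&(abs(L[...,2])<.01);print(x,np.median(L[k][:,2]).round(4))
p=np.load("dscene.npz")["p"][205:265,335:415];cv2.imwrite("pics/c3.png",cv2.resize(p,(800,600),interpolation=cv2.INTER_CUBIC)[:,:,::-1])
E
```

```text
16.1 [0.5368 0.0889 0.0956] [3.142 0.    2.892] [-0.1 -0.2 -1.9] [-0.03  0.11 -0.03]
0 -0.0046
0.006 -0.005
0.012 -0.0053
0.024 -0.0059
```

View pics/c3.png

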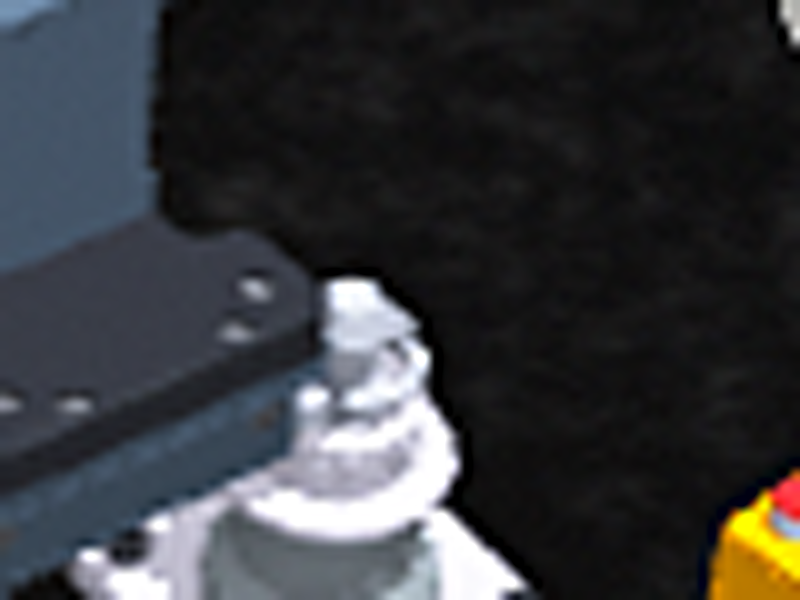

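The ring encircles the neck at about (375,242) in the scene image, above the pulley. There is no contact force and the grip isn't creeping. The ring passed the 19 mm section freely, so it is centred within about 3.5 mm.

```bash
python3 -c "
from cell import order
print(order.finish_job())"
```

```text
the job is handed in; nothing more can be done
None
```

The pulley is seated on the shoulder and released, and I handed the job in with the squeezed pliers holding the spread clip around the groove, with no contact force showing and about 0.055 rad of nose-down tilt (limit 0.1); no verdict came back.

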